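# Put the second setup block away and snap the chest shut

### The job

Put the loose setup block away, standing on its long narrow face in the empty nest of the wooden chest beside its twin, then swing the lid shut and press it down until the sprung catch has snapped over it and holds it closed. Press only as hard as the catch needs, do not force the lid, and leave the twin block and the other things on the bench where they are.

Things in the scene. Friction and masses are not known exactly. Their poses are not given: they have to be found in the camera images.
- case: open wooden chest fixed on screw feet 0 to 12 mm off the bench, 150 (x) x 220 (y) x 64 mm, walls and floor 8 mm, a springy rubber gasket 5 mm high on the rim; origin under its centre, z up; front (-x) with brass catch, lid hinged at +x. A sprung bumper in the front corner x = -58, y = +92 stands 15 mm above the rim and lifts an uncaught lid about 10 mm
- lid_hinge (a point): middle of the lid's hinge line (at x = +75, y = 0, z = 71 mm in the chest's frame); the line runs along the chest's y
- lid (a joint): lid angle in rad: 0 shut on the gasket (slightly below 0 when pressed hard), pi/2 upright, leaning back beyond that; the stiff hinge lets it stay where it is left. The lid is a flat wooden board, 152 mm from hinge to free edge, 220 mm wide, 8 mm thick (shut: from z = 69 to 77 mm in the chest's frame), 0.2 kg
- lid_edge (a point): middle of the lid's free edge, on its outer (upper) face, 156 mm from the hinge line
- catch (a joint): sprung brass catch at the middle of the chest's front, 26 mm wide: 0 at rest, grows (m) as it is pushed away from the chest, at most 0.009. Its nose has a 45 degree lead on top and reaches 5 mm over the shut lid's edge; the lid's edge pushes it out and it springs back to 0 over the lid. Shutting the lid at its free edge takes roughly 7 to 12 N, which drops at the snap and rises again on the gasket
- catch_nose (a point): tip of the catch's nose, at x = -76.5, y = 0, z = 79 mm in the chest's frame when at rest; the catch's top is at z = 92 mm there
- nest_a: one of two identical green nests on the chest's floor, 94 (x) x 44 (y) mm outside, 15 mm high, pocket 82 (x) x 32 (y) mm, pocket floor 3 mm above its origin; origin under its centre, on the chest's floor; one nest holds a block, the other is empty
- nest_b: the other green nest, same sizes
- block_1: steel setup block with drilled holes, 26 (x) x 76 (y) x 51 (z) mm, about 0.75 kg; origin at the centre of its underside; stands in one of the nests with its long side (y) along the nest's x
- block_2: the loose steel setup block, same sizes, standing on the bench on its 26 x 76 mm face, 51 mm high
- bottle: blue layout bottle, 53 mm diameter, 92 mm high, bystander; origin under its centre
- micrometer: micrometer lying on the bench, 46 x 138 x 15 mm, bystander; origin under its centre
- ring_gauge: steel ring gauge, 60 mm diameter, 18 mm high, bystander; origin under its centre

How it is judged:
On the way, in this order (a step that is already met when the one before it is completed fails the run):
1. the loose block stands in the empty nest while the lid is still open (horizontal distance between block_2 and nest_b below 0.008 m and z of block_2 in the frame of nest_b below 0.006 m and angle between block_2's own z axis and vertical below 0.1 rad and value of joint lid above 0.5 rad), for 0.2 s.
2. the lid is down and the catch has sprung back over it (value of joint lid below 0.03 rad and value of joint catch below 0.002 m), for 0.2 s.
At the end, for the whole second after the job is handed in: The lid is shut (under 0.03 rad) and held by the catch, which is back within 2 mm of rest; the second block stands upright on the floor of the nest that was empty (within 8 mm, its long side along the nest within 0.15 rad), its twin still stands in its own nest, and all is at rest (all of step 2 and horizontal distance between block_2 and nest_b below 0.008 m and z of block_2 in the frame of nest_b below 0.006 m and angle between block_2's own z axis and vertical below 0.1 rad and angle between the y axis of block_2 and the x axis of nest_b, either way round below 0.15 rad and horizontal distance between block_1 and nest_a below 0.008 m and z of block_1 in the frame of nest_a below 0.006 m and linear speed of block_2 below 0.02 m/s); the robot touches nothing.
It fails at once if the lid was forced: pressed with more than 45 N (contact force between any of the arm, the fingers and lid above 45 N).
It fails at once if the twin block was pulled out of its nest (z of block_1 in the frame of nest_a above 0.02 m).
It fails at once if a bystander was moved more than 30 mm (distance of any of bottle, micrometer, ring_gauge from where it was at the start of the episode above 0.03 m).
It fails at once if the bottle was knocked over (angle between bottle's own z axis and vertical above 0.5 rad).
It also fails if it takes over 69 s, if anything falls off the work surface, if the arm or the gripper's body presses on something with over 40 N, if the wrist force passes 120 N, or if a joint passes its speed limit or range.

### The arm

A 6-joint arm with a two-finger parallel gripper is mounted at the origin on the work surface; the furniture and walls round the work are solid. World frame = base frame: x ahead of the robot, y to its left, z up, the work surface at z = 0. Lengths are in m, angles in rad, forces in N, time in s.
With the tool pointing down it reaches from about 0.425 to 0.95 m from the base axis. Payload 3.5 kg.
Tool frame: the origin (TCP) lies midway between the tips of the shut fingers; the grasp point (between the pads) lies 19 mm behind it; z points along the fingers, y is the line along which they close (so a half turn about z gives the same grasp; the last joint's range is limited). The gripper opens to 85 mm and grips with 20 to 120 N. Pads are 22 mm wide; open, the fingers measure 114 mm over their backs; the gripper's body (76 mm by 85 mm) begins 54 mm behind the grasp point. The pads swing forward as they close: fully open they stand 13 mm farther back than shut.
Start: joints at [-1.423, 0.286, 1.577, -0, 1.279, -0.15], TCP at [0.198, -0.645, 0.231] pointing down, gripper open.
Joint ranges: [-2.77, 2.77], [-0.9, 2.22], [0.21, 2.48], [-1.53, 4.67], [0.24, 2.81], [-2.84, 2.84]. Speed limits (rad/s): [2.79, 2.79, 3.14, 3.14, 3.14, 3.14].

### API

Orientations are given as a unit quaternion [x, y, z, w].
In Python, from plant import ctrl gives the robot as it stands.
- The arm moves only by the tool move_arm, never from a script. Its argument "plan" is a list of rows, each an object of numbers: "x", "y", "z": the shift along the tool's x, y, z in m; "yaw": the turn about the tool's z in rad; "fingers": the closure, from 0 (fully open) to 1 (shut). In form: [{"x": .., "y": .., "z": .., "yaw": .., "fingers": ..}, ...]. A call has 1 to 5 rows; each row is the pose to reach, as a shift and turn from the pose commanded when the call began, along the tool's axes at that moment; what a row does not reach only later rows make up. A row lasts 1/10 s, in which the tool goes at most 50 mm and 8.59 degrees, less where a joint would pass 70% of its speed; a pose out of reach is approached as far as the arm can. A call with a gripper value outside its range is refused whole. The fingers move at their own pace and stop on an object; "force" is the grip in N (left out, the last holds). Time passes only in rows, so rows that repeat a pose let the fingers close. It gives the time, the measured TCP pose, the force, the opening and the grip force at its end, in the units of the state.
- ctrl.get_state(): the state, without advancing time (a new reading comes with each control period).
- ctrl.read_camera(name): name is "side" or "top" or "wrist"; returns the picture (480x640x3 uint8, red, green, blue); there is no depth.
- ctrl.camera_model(name): a dict with "intrinsics" (3x3 intrinsics, pixels), "distortion" ([k1, k2, p1, p2, k3] as OpenCV has them; the pictures are not rectified), "cam_to_world" (4x4, takes a point from camera to world coordinates); the wrist camera has in their place "tool_from_camera" (4x4, takes a point from camera to tool coordinates, whose origin is the TCP and whose axes are the flange's). Camera axes: x right, y up, looking along -z (the intrinsics and any distortion apply to the point x, -y, -z); pixel columns grow to the right and rows downward; lengths in m; the calibration is good to about 2 mm. A picture is of the moment at which its call begins: read the wrist's pose just before it. camera_model takes no time and is no camera call.
- ctrl.sign_off(): hands the job in; it is judged then, once.
The state is a dict: "time": time; "qpos": joint angles; "dq": joint speeds; "joint_efforts": joint torques, N m; "eef_pos": TCP position; "tcp_rot": TCP orientation; "contact_force": force on the tool from outside, world axes, zero at the start; "wrist_torque": the same for the moment, N m; "opening": opening from 0.0 (shut) to 1.0 (fully open); "finger_force": force on a finger pad.
Only numpy, scipy, OpenCV 4.12 (cv2) and the standard library are available. Lean on these libraries where they do the work, as an engineer would, in place of code of your own. Each camera call takes 0.05 s, during which the arm holds its last target. There are 200 camera calls.

## Working session

There is one attempt and no reset: what is moved stays moved. The work goes in short steps, Python scripts to look and compute and a tool call to move; the robot and the scene stay as the last step left them, time stands still between calls to the robot, and variables do not carry over. Pictures are saved under pics/ and viewed, at most 10 in all, crops included, and the job is handed in when it is done.

Besides the shell and the picture viewer there is one more tool, called after "Emit:" in YAML: its name, and indented under it one key for each argument. move_arm: Moves the arm, as the interface text tells. Its arguments: {"type":"object","properties":{"plan":{"type":"array"},"force":{"type":"number"}},"required":["plan"]}

```bash
mkdir -p pics; ls; cat > h.py <<'E'
import numpy as np, cv2
from plant import ctrl
from scipy.spatial.transform import Rotation as R
def save(cam,name):
    im=ctrl.read_camera(cam); cv2.imwrite(f'pics/{name}.png',im[:,:,::-1]); return im
def cam(name,st=None):
    m=ctrl.camera_model(name)
    if 'cam_to_world' in m: T=np.array(m['cam_to_world'])
    else:
        st=st or ctrl.get_state(); W=np.eye(4); W[:3,:3]=R.from_quat(st['tcp_rot']).as_matrix(); W[:3,3]=st['eef_pos']
        T=W@np.array(m['tool_from_camera'])
    return np.array(m['intrinsics']),np.array(m['distortion']),T
def ray(c,px):
    K,D,T=c
    u=cv2.undistortPoints(np.array(px,float).reshape(-1,1,2),K,D).reshape(-1,2)
    d=np.c_[u[:,0],-u[:,1],-np.ones(len(u))]@T[:3,:3].T
    return T[:3,3],d
def onz(c,px,z):
    o,d=ray(c,px); return o+d*((z-o[2])/d[:,2])[:,None]
def proj(c,P):
    K,D,T=c
    p=(np.array(P,float).reshape(-1,3)-T[:3,3])@T[:3,:3]; p=p*[1,-1,-1]
    return cv2.projectPoints(p,np.zeros(3),np.zeros(3),K,D)[0].reshape(-1,2)
def tri(c1,p1,c2,p2):
    o1,d1=ray(c1,p1);o2,d2=ray(c2,p2);out=[]
    for a,b in zip(d1,d2):
        s=np.linalg.lstsq(np.c_[a,-b],o2-o1,rcond=None)[0]
        q1,q2=o1+a*s[0],o2+b*s[1]; out.append(np.r_[(q1+q2)/2,np.linalg.norm(q1-q2)])
    return np.array(out)
E
python3 - <<'E'
from h import *
np.set_printoptions(precision=3,suppress=True)
for n in('top','side'):
    save(n,n+'0'); print(n,cam(n))
print(ctrl.get_state()); print(ctrl.camera_model('wrist'))
E
```

```text
pics
top (array([[525.512,   0.   , 321.768],
       [  0.   , 525.512, 244.185],
       [  0.   ,   0.   ,   1.   ]]), array([-0.16,  0.  ,  0.  ,  0.  ,  0.  ]), array([[ 0.008,  0.982, -0.188,  0.287],
       [-1.   ,  0.007, -0.004,  0.008],
       [-0.003,  0.188,  0.982,  1.175],
       [ 0.   ,  0.   ,  0.   ,  1.   ]]))
side (array([[577.388,   0.   , 311.527],
       [  0.   , 577.388, 236.268],
       [  0.   ,   0.   ,   1.   ]]), array([0.048, 0.   , 0.   , 0.   , 0.   ]), array([[-0.983,  0.11 , -0.148,  0.332],
       [-0.184, -0.546,  0.817,  1.141],
       [ 0.009,  0.83 ,  0.557,  0.844],
       [ 0.   ,  0.   ,  0.   ,  1.   ]]))
{'time': 0.1, 'qpos': array([-1.423,  0.287,  1.578,  0.   ,  1.279, -0.15 ]), 'dq': array([-0.002, -0.001, -0.003, -0.   ,  0.   ,  0.   ]), 'joint_efforts': array([  0.001, -40.729, -29.37 ,  -0.   ,   0.003,   0.   ]), 'eef_pos': array([ 0.198, -0.645,  0.23 ]), 'tcp_rot': array([ 0.989,  0.148,  0.   , -0.001]), 'contact_force': array([ 0.178, -0.344, -0.65 ]), 'wrist_torque': array([ 0.102, -0.009,  0.026]), 'finger_force': 0.0, 'opening': 1.0005144398319425}
{'intrinsics': array([[394.095,   0.   , 320.489],
       [  0.   , 394.095, 237.411],
       [  0.   ,   0.   ,   1.   ]]), 'distortion': array([0.004, 0.   , 0.   , 0.   , 0.   ]), 'tool_from_camera': array([[-0.001,  0.951,  0.308,  0.078],
       [ 1.   ,  0.001, -0.001, -0.001],
       [-0.001,  0.308, -0.951, -0.142],
       [ 0.   ,  0.   ,  0.   ,  1.   ]])}
```

View pics/top0.png

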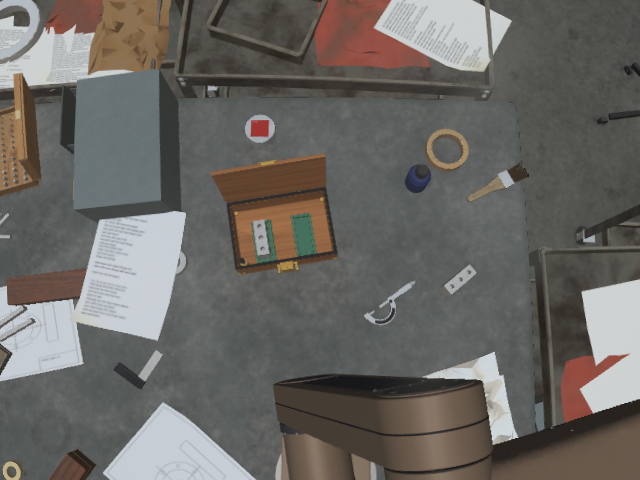

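View pics/side0.png

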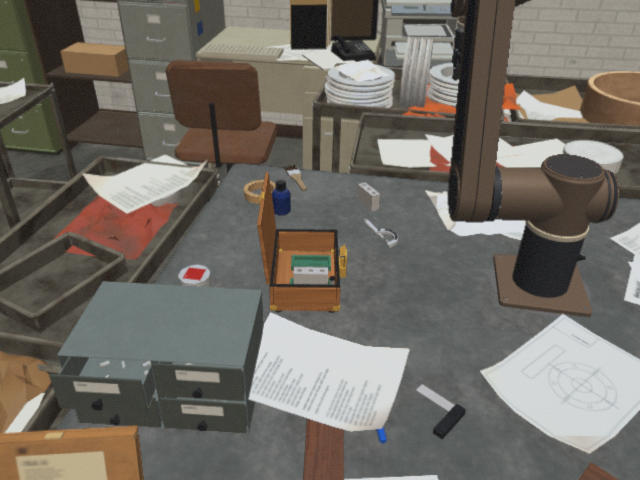

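```bash
python3 - <<'E'
from h import *
np.set_printoptions(precision=4,suppress=True)
t=cv2.imread('pics/top0.png'); s=cv2.imread('pics/side0.png'); ct,cs=cam('top'),cam('side')
def blobs(im,lo,hi,box,amin=150):
    h=cv2.cvtColor(im,cv2.COLOR_BGR2HSV); m=np.zeros(h.shape[:2],np.uint8); x0,y0,x1,y1=box
    m[y0:y1,x0:x1]=cv2.inRange(h,lo,hi)[y0:y1,x0:x1]
    return [c.reshape(-1,2) for c in cv2.findContours(cv2.morphologyEx(m,cv2.MORPH_CLOSE,np.ones((5,5))),cv2.RETR_EXTERNAL,cv2.CHAIN_APPROX_NONE)[0] if cv2.contourArea(c)>amin]
def rect(c,px,z):
    P=onz(c,px,z)[:,:2]; (a,b),(w,h),g=cv2.minAreaRect((P*1000).astype(np.float32)); return np.round([a,b,w,h,g],1)
for c in blobs(t,(0,0,130),(180,60,255),(435,255,490,305)): print('block2',rect(ct,c,.051),len(c))
for c in blobs(t,(0,0,130),(180,60,255),(240,205,275,265)): print('block1',rect(ct,c,.065),len(c))
for c in blobs(t,(60,80,30),(95,255,255),(230,190,340,270),100):
  for h in (0,.006,.012): print('nest',h,rect(ct,c,h+.023))
for c in blobs(t,(105,100,20),(130,255,255),(395,155,445,205)): print('bottle',onz(ct,c,.03).mean(0))
a=cv2.resize(t[140:310,200:500],None,fx=2.66,fy=2.66,interpolation=cv2.INTER_CUBIC); b=cv2.resize(s[160:330,240:410],None,fx=3.5,fy=3.5,interpolation=cv2.INTER_CUBIC)
cv2.imwrite('pics/tc.png',a); cv2.imwrite('pics/sc.png',b)
E
```

```text
block2 [ 427.3 -289.2   25.1   75.2   38.4] 67
block1 [513.9 145.1  76.4  26.    9.3] 88
nest 0 [514.3 137.3  95.7  40.2   1.7]
nest 0.006 [513.1 136.6  95.2  40.    1.7]
nest 0.012 [511.9 135.9  94.7  39.8   1.7]
nest 0 [530.1  53.6  93.4  40.4   9.9]
nest 0.006 [528.8  53.4  92.9  40.2   9.9]
nest 0.012 [527.6  53.1  92.4  40.    9.9]
```

View pics/tc.png

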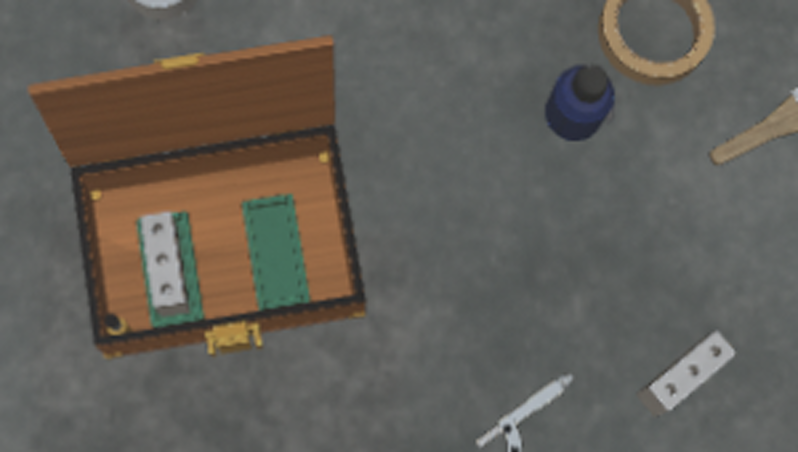

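View pics/sc.png

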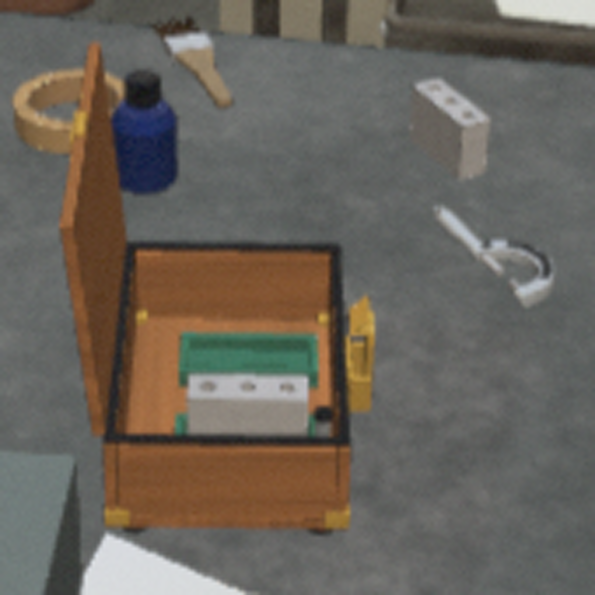

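```bash
python3 - <<'E'
from h import *
np.set_printoptions(precision=4,suppress=True)
ct,cs=cam('top'),cam('side')
T=lambda p:np.array(p)/2.66+[200,140]
S=lambda p:np.array(p)/3.5+[240,160]
P=tri(ct,T([(72,168),(333,128),(365,303),(96,345),(333,40),(30,88)]),cs,S([(105,438),(128,243),(340,245),(350,440),(95,45),(65,230)]))
print(P)
Q=P[:4,:3]; c=Q.mean(0); print('ctr',c)
d=Q[1]+Q[0]-Q[2]-Q[3]; print('x yaw',np.degrees(np.arctan2(d[1],d[0])), np.linalg.norm(d)/2)
e=Q[0]+Q[3]-Q[1]-Q[2]; print('y yaw',np.degrees(np.arctan2(e[1],e[0]))-90, np.linalg.norm(e)/2)
# block2 top corners, triangulated; nest corners
print(tri(ct,T([(648,388),(718,333),(735,350),(667,411)]),cs,S([(487,122),(440,80),(415,82),(460,128)])))
# nest b outer top corners (top view): front-right, front-left?, back-right, back-left
print(onz(ct,T([(243,201),(292,195),(309,300),(262,310)]),.029))
q=ctrl.camera_model('top');
print(onz(ct,T([(577,110)]),.04))
E
```

```text
[[ 0.5862  0.2183  0.079   0.0007]
 [ 0.6222  0.0056  0.078   0.0022]
 [ 0.4777 -0.0208  0.078   0.0029]
 [ 0.4409  0.1926  0.08    0.0009]
 [ 0.6408  0.0063  0.2301  0.0007]
 [ 0.604   0.2227  0.2288  0.0006]]
ctr [0.5317 0.0989 0.0788]
x yaw 10.188508985031715 0.14727184383962946
y yaw 9.690790153222366 0.2161344980360083
[[ 0.4037 -0.2504  0.0576  0.0152]
 [ 0.4479 -0.3097  0.0589  0.0169]
 [ 0.4532 -0.3291  0.042   0.0165]
 [ 0.4065 -0.2713  0.0359  0.0233]]
[[0.5712 0.0811 0.029 ]
 [0.5767 0.0397 0.029 ]
 [0.4868 0.0245 0.029 ]
 [0.4781 0.0635 0.029 ]]
[[ 0.6507 -0.2024  0.04  ]]
```

```bash
cat >> h.py <<'E'
def goto(x,y,z,ydeg):
    """remaining shift in tool axes to world point with tool y axis at ydeg"""
    st=ctrl.get_state(); M=R.from_quat(st['tcp_rot']).as_matrix()
    s=M.T@(np.array([x,y,z])-st['eef_pos']); a=np.degrees(np.arctan2(M[1,1],M[0,1]))
    print('t',round(st['time'],2),'tcp',st['eef_pos'].round(4),'yang',a.round(2),'shift',s.round(4),'yaw',np.radians(-((ydeg-a+180)%360-180)).round(4),'F',st['contact_force'].round(1),'tilt',M[:,2].round(3),'q',st['qpos'].round(2))
E
python3 -c "
from h import *
goto(.4273,-.2892,.19,38.4)"
```

```text
t 0.1 tcp [ 0.198  -0.6447  0.23  ] yang -72.94 shift [ 0.3235 -0.2725  0.0407] yaw -1.9433 F [ 0.2 -0.3 -0.7] tilt [-0.     0.002 -1.   ] q [-1.42  0.29  1.58  0.    1.28 -0.15]
```

Emit:
move_arm:
  plan:
    - {"x": 0.32, "y": -0.27, "z": 0.04, "yaw": -1.94}
    - {"x": 0.32, "y": -0.27, "z": 0.04, "yaw": -1.94}
    - {"x": 0.32, "y": -0.27, "z": 0.04, "yaw": -1.94}
    - {"x": 0.32, "y": -0.27, "z": 0.04, "yaw": -1.94}
    - {"x": 0.32, "y": -0.27, "z": 0.04, "yaw": -1.94}

```text
validation failed for argument at $.pl...
```

```bash
python3 -c "
from h import *
goto(.4273,-.2892,.19,38.4)"
```

```text
t 0.1 tcp [ 0.198  -0.6447  0.23  ] yang -72.94 shift [ 0.3235 -0.2725  0.0407] yaw -1.9433 F [ 0.2 -0.3 -0.7] tilt [-0.     0.002 -1.   ] q [-1.42  0.29  1.58  0.    1.28 -0.15]
```

Emit:
move_arm:
  plan:
    - {"x": 0.32, "y": -0.27, "z": 0.04, "yaw": -1.94, "fingers": 0}
    - {"x": 0.32, "y": -0.27, "z": 0.04, "yaw": -1.94, "fingers": 0}
    - {"x": 0.32, "y": -0.27, "z": 0.04, "yaw": -1.94, "fingers": 0}
    - {"x": 0.32, "y": -0.27, "z": 0.04, "yaw": -1.94, "fingers": 0}
    - {"x": 0.32, "y": -0.27, "z": 0.04, "yaw": -1.94, "fingers": 0}
  force: 60

```text
time: 0.6
eef_pos: [0.3334, -0.434, 0.2068]
tcp_rot: [0.864, 0.503, 0.0, -0.0]
contact_force: [0.6, -0.5, 0.2]
opening: 1.002
finger_force: 0.0
```

```bash
python3 -c "
from h import *
goto(.4273,-.2892,.19,38.4)"
```

```text
t 0.6 tcp [ 0.3334 -0.434   0.2068] yang -29.64 shift [0.1723 0.01   0.0169] yaw -1.1876 F [ 0.6 -0.5  0.2] tilt [-0.     0.001 -1.   ] q [-1.1   0.03  1.92  0.    1.2  -0.58]
```

Emit:
move_arm:
  plan:
    - {"x": 0.172, "y": 0.01, "z": 0.017, "yaw": -1.188, "fingers": 0}
    - {"x": 0.172, "y": 0.01, "z": 0.017, "yaw": -1.188, "fingers": 0}
    - {"x": 0.172, "y": 0.01, "z": 0.017, "yaw": -1.188, "fingers": 0}
    - {"x": 0.172, "y": 0.01, "z": 0.017, "yaw": -1.188, "fingers": 0}
    - {"x": 0.172, "y": 0.01, "z": 0.017, "yaw": -1.188, "fingers": 0}

```text
time: 1.1
eef_pos: [0.4283, -0.2886, 0.1894]
tcp_rot: [0.618, 0.786, 0.001, -0.001]
contact_force: [0.1, -1.0, 0.3]
opening: 1.001
finger_force: 0.0
```

```bash
python3 -c "
from h import *
goto(.4273,-.2892,.19,38.4)"
```

```text
t 1.1 tcp [ 0.4283 -0.2886  0.1894] yang 13.62 shift [-0.0003 -0.0011 -0.0006] yaw -0.4325 F [ 0.1 -1.   0.3] tilt [-0.001  0.002 -1.   ] q [-0.79 -0.02  2.    0.    1.17 -1.03]
```

Emit:
move_arm:
  plan:
    - {"x": 0, "y": 0, "z": 0, "yaw": -0.4325, "fingers": 0}
    - {"x": 0, "y": 0, "z": 0, "yaw": -0.4325, "fingers": 0}
    - {"x": 0, "y": 0, "z": 0, "yaw": -0.4325, "fingers": 0}
    - {"x": 0, "y": 0, "z": 0, "yaw": -0.4325, "fingers": 0}

```text
time: 1.5
eef_pos: [0.4272, -0.2917, 0.1901]
tcp_rot: [0.44, 0.898, 0.0, -0.0]
contact_force: [0.2, 0.3, 0.0]
opening: 1.001
finger_force: 0.0
```

```bash
python3 - <<'E'
from h import *
goto(.4273,-.2892,.19,38.4)
c=cam('wrist'); im=save('wrist','w1')
h=cv2.cvtColor(im,cv2.COLOR_RGB2HSV)
print(proj(c,[[.4273,-.2892,.051]]))
m=cv2.inRange(h,(0,0,150),(180,60,255))
for k in cv2.findContours(m,cv2.RETR_EXTERNAL,cv2.CHAIN_APPROX_NONE)[0]:
    if cv2.contourArea(k)>800:
        P=onz(c,k.reshape(-1,2),.051)[:,:2]; print(k.reshape(-1,2).mean(0),cv2.minAreaRect((P*1000).astype(np.float32)))
E
```

```text
t 1.5 tcp [ 0.4272 -0.2917  0.1901] yang 37.78 shift [0.0019 0.0016 0.0001] yaw -0.0107 F [0.2 0.3 0. ] tilt [-0.001  0.001 -1.   ] q [-0.8  -0.02  2.   -0.    1.17 -1.45]
[[323.55153828 220.3480545 ]]
[ 36.74253731 382.13432836] ((334.99603271484375, -555.3370971679688), (80.3825912475586, 69.18961334228516), 23.791446685791016)
[324.05769231 217.74615385] ((427.6993713378906, -289.0190124511719), (25.07539176940918, 75.6195297241211), 39.04576110839844)
[397.76420455  46.71875   ] ((398.16357421875, -169.4684295654297), (28.091541290283203, 73.56129455566406), 55.48180389404297)
[64.77297297 71.37297297] ((228.5037841796875, -314.8419494628906), (81.91642761230469, 112.83329772949219), 20.448869705200195)
```

View pics/w1.png

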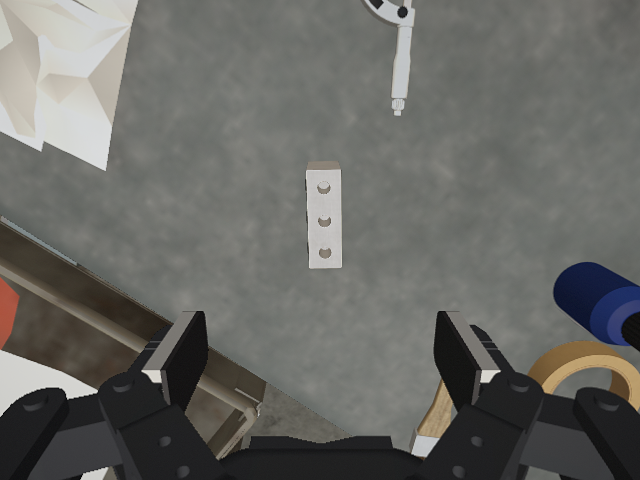

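Emit:
move_arm:
  plan:
    - {"x": 0.002, "y": 0.002, "z": 0.04, "yaw": -0.02, "fingers": 0}
    - {"x": 0.002, "y": 0.002, "z": 0.085, "yaw": -0.02, "fingers": 0}
    - {"x": 0.002, "y": 0.002, "z": 0.13, "yaw": -0.02, "fingers": 0}
    - {"x": 0.002, "y": 0.002, "z": 0.155, "yaw": -0.02, "fingers": 0}
    - {"x": 0.002, "y": 0.002, "z": 0.17, "yaw": -0.02, "fingers": 0}

```text
time: 2.05
eef_pos: [0.426, -0.2876, 0.0173]
tcp_rot: [0.432, 0.902, 0.001, -0.003]
contact_force: [0.3, 0.4, -0.2]
opening: 0.998
finger_force: 0.0
```

```bash
python3 -c "
from h import *
goto(.4277,-.2890,.020,38.9)"
```

```text
t 2.05 tcp [ 0.426  -0.2876  0.0173] yang 38.75 shift [-0.0021  0.0004 -0.0027] yaw -0.0026 F [ 0.3  0.4 -0.2] tilt [-0.004  0.004 -1.   ] q [-0.79  0.23  2.09  0.    0.83 -1.47]
```

Emit:
move_arm:
  plan:
    - {"x": 0, "y": 0, "z": 0, "yaw": 0, "fingers": 0.3}
    - {"x": 0, "y": 0, "z": 0, "yaw": 0, "fingers": 1}
    - {"x": 0, "y": 0, "z": 0, "yaw": 0, "fingers": 1}
    - {"x": 0, "y": 0, "z": 0, "yaw": 0, "fingers": 1}
    - {"x": 0, "y": 0, "z": 0, "yaw": 0, "fingers": 1}
  force: 70

```text
time: 2.55
eef_pos: [0.4288, -0.29, 0.0222]
tcp_rot: [0.431, 0.902, -0.0, 0.002]
contact_force: [0.4, 1.3, 4.4]
opening: 0.284
finger_force: 69.7
```

Emit:
move_arm:
  plan:
    - {"x": 0, "y": 0, "z": 0, "yaw": 0, "fingers": 1}
    - {"x": 0, "y": 0, "z": 0, "yaw": 0, "fingers": 1}

```text
time: 2.75
eef_pos: [0.4288, -0.29, 0.0222]
tcp_rot: [0.431, 0.902, -0.0, 0.001]
contact_force: [0.1, 2.2, 6.5]
opening: 0.284
finger_force: 70.1
```

```bash
python3 -c "
from h import *
goto(.4277,-.2890,.020,38.9)"
```

```text
t 2.75 tcp [ 0.4288 -0.29    0.0222] yang 38.91 shift [ 0.0015 -0.0003  0.0022] yaw 0.0002 F [0.1 2.2 6.5] tilt [ 0.002 -0.002 -1.   ] q [-0.79  0.22  2.09  0.    0.83 -1.47]
```

Emit:
move_arm:
  plan:
    - {"x": 0, "y": 0, "z": -0.02, "yaw": 0, "fingers": 1}
    - {"x": 0, "y": 0, "z": -0.05, "yaw": 0, "fingers": 1}
    - {"x": 0, "y": 0, "z": -0.09, "yaw": 0, "fingers": 1}
    - {"x": 0, "y": 0, "z": -0.125, "yaw": 0, "fingers": 1}
    - {"x": 0, "y": 0, "z": -0.14, "yaw": 0, "fingers": 1}

```text
time: 3.25
eef_pos: [0.4283, -0.2898, 0.1628]
tcp_rot: [0.431, 0.902, -0.001, 0.002]
contact_force: [0.6, 0.2, -6.3]
opening: 0.284
finger_force: 70.5
```

```bash
python3 -c "
from h import *
goto(.5277,.0531,.16,99.9)"
```

```text
t 3.25 tcp [ 0.4283 -0.2898  0.1628] yang 38.93 shift [0.2043 0.2928 0.0021] yaw -1.0641 F [ 0.6  0.2 -6.3] tilt [ 0.003 -0.003 -1.   ] q [-0.79  0.    2.02 -0.    1.11 -1.47]
```

Emit:
move_arm:
  plan:
    - {"x": 0.015, "y": 0.022, "z": 0, "yaw": -0.08, "fingers": 1}
    - {"x": 0.04, "y": 0.057, "z": 0, "yaw": -0.2, "fingers": 1}
    - {"x": 0.065, "y": 0.093, "z": 0, "yaw": -0.33, "fingers": 1}
    - {"x": 0.09, "y": 0.129, "z": 0, "yaw": -0.47, "fingers": 1}
    - {"x": 0.115, "y": 0.165, "z": 0, "yaw": -0.6, "fingers": 1}

```text
time: 3.75
eef_pos: [0.4823, -0.0939, 0.1579]
tcp_rot: [0.143, 0.99, 0.0, -0.002]
contact_force: [1.7, -0.8, -6.4]
opening: 0.289
finger_force: 70.4
```

```bash
python3 -c "
from h import *
goto(.5277,.0531,.16,99.9)"
```

```text
t 3.75 tcp [ 0.4823 -0.0939  0.1579] yang 73.59 shift [-0.0021  0.1538 -0.0021] yaw -0.4592 F [ 1.7 -0.8 -6.4] tilt [-0.004  0.002 -1.   ] q [-0.4  -0.05  2.08 -0.    1.11 -1.68]
```

Emit:
move_arm:
  plan:
    - {"x": 0, "y": 0.04, "z": -0.002, "yaw": -0.14, "fingers": 1}
    - {"x": -0.001, "y": 0.08, "z": -0.002, "yaw": -0.27, "fingers": 1}
    - {"x": -0.002, "y": 0.115, "z": -0.002, "yaw": -0.39, "fingers": 1}
    - {"x": -0.002, "y": 0.14, "z": -0.002, "yaw": -0.46, "fingers": 1}
    - {"x": -0.002, "y": 0.154, "z": -0.002, "yaw": -0.46, "fingers": 1}

```text
time: 4.25
eef_pos: [0.5285, 0.0529, 0.1598]
tcp_rot: [-0.085, 0.996, 0.001, -0.002]
contact_force: [-0.1, -0.5, -5.6]
opening: 0.286
finger_force: 70.4
```

Emit:
move_arm:
  plan:
    - {"x": 0, "y": 0, "z": 0, "yaw": 0, "fingers": 1}
    - {"x": 0, "y": 0, "z": 0, "yaw": 0, "fingers": 1}

```text
time: 4.45
eef_pos: [0.529, 0.0504, 0.1612]
tcp_rot: [-0.084, 0.996, -0.0, -0.001]
contact_force: [1.0, -1.0, -6.2]
opening: 0.284
finger_force: 70.4
```

```bash
python3 -c "
from h import *
goto(.5277,.0531,.16,99.9)
c=cam('wrist'); save('wrist','w2'); print(proj(c,[[.5277,.0531,.0325]]))"
```

```text
t 4.45 tcp [0.529  0.0504 0.1612] yang 99.62 shift [0.0009 0.0029 0.0012] yaw -0.0049 F [ 1.  -1.  -6.2] tilt [-0.003 -0.001 -1.   ] q [-0.1   0.04  1.99 -0.    1.11 -1.83]
[[324.25563362 226.11887554]]
```

View pics/w2.png

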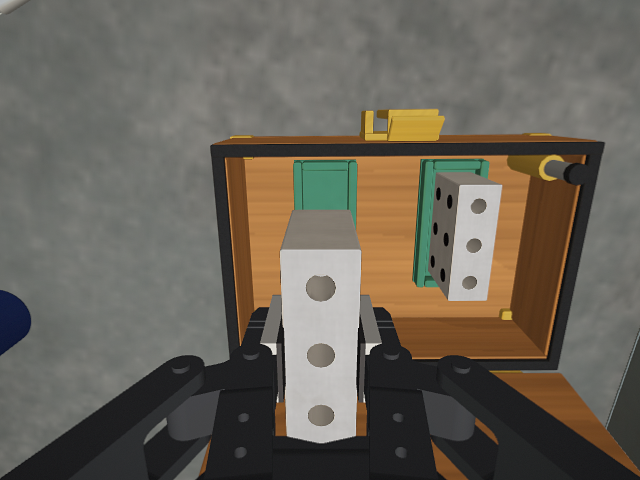

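```bash
python3 - <<'E'
from h import *
np.set_printoptions(precision=4,suppress=True)
goto(.5277,.0531,.16,99.9)
c=cam('wrist'); im=cv2.imread('pics/w2.png'); h=cv2.cvtColor(im,cv2.COLOR_BGR2HSV)
g=cv2.inRange(h,(60,80,30),(95,255,255))
for y in (161,165,170,180,190,200,207):
    xs=np.where(g[y,280:370])[0]+280; print(y,xs.min(),xs.max(),onz(c,[(xs.min(),y),(xs.max()+1,y)],.0325)[:,:2].ravel())
print('front rows',[np.where(g[140:,x])[0].min()+140 for x in (300,310,325,340,350)])
print('rim z',onz(c,[(212,146),(604,143)],.0788))
zt=ctrl.get_state()['eef_pos'][2]-.0222+.051
T=onz(c,[(281,250),(360,250),(357,440),(285,440)],zt); print('blk top',T,T.mean(0))
B=onz(c,[(293,211),(350,211)],zt-.051); print('bot front',B,B.mean(0))
st=ctrl.get_state(); M=R.from_quat(st['tcp_rot']).as_matrix()
print('in tool',(T-st['eef_pos'])@M,(B-st['eef_pos'])@M)
E
```

```text
t 4.5 tcp [0.5292 0.05   0.1615] yang 99.58 shift [0.001  0.0033 0.0015] yaw -0.0055 F [ 0.8 -0.7 -5.5] tilt [-0.002 -0.001 -1.   ] q [-0.1   0.04  1.99 -0.    1.11 -1.83]
161 294 355 [0.4859 0.0247 0.4789 0.0663]
165 293 356 [0.4887 0.0244 0.4815 0.0675]
170 294 356 [0.492  0.0255 0.4848 0.0682]
180 294 356 [0.4988 0.0265 0.4916 0.0695]
190 294 356 [0.5057 0.0276 0.4984 0.0708]
200 294 355 [0.5127 0.0286 0.5055 0.0715]
207 295 355 [0.5176 0.03   0.5105 0.0725]
front rows [np.int64(160), np.int64(160), np.int64(160), np.int64(160), np.int64(160)]
rim z [[ 0.4793 -0.0196  0.0788]
 [ 0.4416  0.1953  0.0788]]
blk top [[0.4927 0.032  0.1903]
 [0.4886 0.0558 0.1903]
 [0.5606 0.0691 0.1903]
 [0.565  0.0433 0.1903]] [0.5267 0.0501 0.1903]
bot front [[0.4931 0.0323 0.1393]
 [0.489  0.0564 0.1393]] [0.4911 0.0444 0.1393]
in tool [[ 0.0391 -0.0117 -0.0287]
 [ 0.0391  0.0125 -0.0287]
 [-0.0341  0.0136 -0.0289]
 [-0.0341 -0.0125 -0.0289]] [[ 0.0385 -0.0114  0.0223]
 [ 0.0385  0.0131  0.0223]]
```

```bash
python3 -c "
from h import *
goto(.5295,.0536,.09,99.9)"
```

```text
t 4.5 tcp [0.5292 0.05   0.1615] yang 99.58 shift [-0.001   0.0035  0.0715] yaw -0.0055 F [ 0.8 -0.7 -5.5] tilt [-0.002 -0.001 -1.   ] q [-0.1   0.04  1.99 -0.    1.11 -1.83]
```

Emit:
move_arm:
  plan:
    - {"x": 0, "y": 0.0035, "z": 0.0, "yaw": -0.005, "fingers": 1}
    - {"x": 0, "y": 0.0035, "z": 0.02, "yaw": -0.005, "fingers": 1}
    - {"x": 0, "y": 0.0035, "z": 0.05, "yaw": -0.005, "fingers": 1}
    - {"x": 0, "y": 0.0035, "z": 0.07, "yaw": -0.005, "fingers": 1}
    - {"x": 0, "y": 0.0035, "z": 0.07, "yaw": -0.005, "fingers": 1}

```text
time: 5.0
eef_pos: [0.5262, 0.0538, 0.0889]
tcp_rot: [-0.086, 0.996, 0.001, -0.004]
contact_force: [-1.2, -0.0, -6.9]
opening: 0.283
finger_force: 70.3
```

```bash
python3 -c "
from h import *
goto(.5295,.0536,.045,99.9)"
```

```text
t 5.0 tcp [0.5262 0.0538 0.0889] yang 99.86 shift [-0.0036 -0.0009  0.0439] yaw -0.0006 F [-1.2 -0.  -6.9] tilt [-0.008  0.001 -1.   ] q [-0.09  0.14  2.03 -0.    0.98 -1.83]
```

Let it settle, then check.

Emit:
move_arm:
  plan:
    - {"x": 0, "y": 0, "z": 0, "yaw": 0, "fingers": 1}
    - {"x": 0, "y": 0, "z": 0, "yaw": 0, "fingers": 1}

```text
time: 5.2
eef_pos: [0.5309, 0.0539, 0.0945]
tcp_rot: [-0.086, 0.996, -0.0, 0.002]
contact_force: [0.9, -0.5, -6.8]
opening: 0.282
finger_force: 70.4
```

```bash
python3 -c "
from h import *
goto(.5295,.0536,.045,99.9)"
```

```text
t 5.2 tcp [0.5309 0.0539 0.0945] yang 99.92 shift [0.0016 0.     0.0495] yaw 0.0003 F [ 0.9 -0.5 -6.8] tilt [ 0.004 -0.    -1.   ] q [-0.09  0.13  2.03 -0.    0.98 -1.83]
```

Emit:
move_arm:
  plan:
    - {"x": 0.001, "y": 0, "z": 0.008, "yaw": 0, "fingers": 1}
    - {"x": 0.001, "y": 0, "z": 0.018, "yaw": 0, "fingers": 1}
    - {"x": 0.001, "y": 0, "z": 0.028, "yaw": 0, "fingers": 1}
    - {"x": 0.001, "y": 0, "z": 0.034, "yaw": 0, "fingers": 1}
    - {"x": 0.001, "y": 0, "z": 0.034, "yaw": 0, "fingers": 1}

```text
time: 5.7
eef_pos: [0.5272, 0.0543, 0.0567]
tcp_rot: [-0.087, 0.996, 0.0, -0.002]
contact_force: [-0.2, 0.3, -7.0]
opening: 0.286
finger_force: 70.5
```

Emit:
move_arm:
  plan:
    - {"x": 0, "y": 0, "z": 0, "yaw": 0, "fingers": 1}
    - {"x": 0, "y": 0, "z": 0, "yaw": 0, "fingers": 1}

```text
time: 5.9
eef_pos: [0.5288, 0.0541, 0.0589]
tcp_rot: [-0.087, 0.996, -0.0, 0.0]
contact_force: [-0.6, -0.9, -6.6]
opening: 0.285
finger_force: 70.5
```

```bash
python3 -c "
from h import *
goto(.5295,.0536,.045,99.9)"
```

```text
t 5.9 tcp [0.5288 0.0541 0.0589] yang 99.95 shift [-0.0005 -0.0006  0.0139] yaw 0.0009 F [-0.6 -0.9 -6.6] tilt [ 0.001 -0.    -1.   ] q [-0.09  0.19  2.04  0.    0.91 -1.83]
```

Emit:
move_arm:
  plan:
    - {"x": 0, "y": 0, "z": 0.003, "yaw": 0, "fingers": 1}
    - {"x": 0, "y": 0, "z": 0.006, "yaw": 0, "fingers": 1}
    - {"x": 0, "y": 0, "z": 0.009, "yaw": 0, "fingers": 1}
    - {"x": 0, "y": 0, "z": 0.012, "yaw": 0, "fingers": 1}
    - {"x": 0, "y": 0, "z": 0.013, "yaw": 0, "fingers": 1}

```text
time: 6.4
eef_pos: [0.528, 0.0542, 0.045]
tcp_rot: [-0.087, 0.996, 0.0, -0.001]
contact_force: [0.4, 0.3, -5.8]
opening: 0.285
finger_force: 70.5
```

Emit:
move_arm:
  plan:
    - {"x": 0, "y": 0, "z": 0.001, "yaw": 0, "fingers": 1}
    - {"x": 0, "y": 0, "z": 0.002, "yaw": 0, "fingers": 1}

```text
time: 6.6
eef_pos: [0.528, 0.0542, 0.0448]
tcp_rot: [-0.087, 0.996, 0.0, -0.001]
contact_force: [-9.1, 0.3, 9.9]
opening: 0.285
finger_force: 72.7
```

```bash
python3 -c "
from h import *
goto(.5295,.0536,.0427,99.9)"
```

```text
t 6.6 tcp [0.528  0.0542 0.0448] yang 99.97 shift [-0.0014 -0.0008  0.0021] yaw 0.0013 F [-9.1  0.3  9.9] tilt [-0.003 -0.    -1.   ] q [-0.09  0.21  2.05 -0.    0.89 -1.83]
```

Emit:
move_arm:
  plan:
    - {"x": 0, "y": 0, "z": 0, "yaw": 0, "fingers": 0.66}
    - {"x": 0, "y": 0, "z": 0, "yaw": 0, "fingers": 0.6}
    - {"x": 0, "y": 0, "z": 0, "yaw": 0, "fingers": 0.55}
    - {"x": 0, "y": 0, "z": 0, "yaw": 0, "fingers": 0.5}
    - {"x": 0, "y": 0, "z": 0, "yaw": 0, "fingers": 0.5}

```text
time: 7.1
eef_pos: [0.5288, 0.0541, 0.0438]
tcp_rot: [-0.087, 0.996, -0.0, 0.0]
contact_force: [0.5, 0.5, -0.2]
opening: 0.501
finger_force: 0.0
```

Emit:
move_arm:
  plan:
    - {"x": 0, "y": 0, "z": -0.02, "yaw": 0, "fingers": 0.5}
    - {"x": 0, "y": 0, "z": -0.06, "yaw": 0, "fingers": 0.5}
    - {"x": 0, "y": 0, "z": -0.1, "yaw": 0, "fingers": 0.5}
    - {"x": 0, "y": 0, "z": -0.14, "yaw": 0, "fingers": 0.5}
    - {"x": 0, "y": 0, "z": -0.14, "yaw": 0, "fingers": 0.5}

```text
time: 7.6
eef_pos: [0.5326, 0.0539, 0.191]
tcp_rot: [-0.087, 0.996, -0.001, 0.007]
contact_force: [0.5, -0.0, 0.3]
opening: 0.498
finger_force: 0.0
```

```bash
python3 - <<'E'
from h import *
np.set_printoptions(precision=4,suppress=True)
goto(.5295,.0536,.0427,99.9)
c=cam('wrist'); im=save('wrist','w3')
h=cv2.cvtColor(im,cv2.COLOR_RGB2HSV); m=cv2.inRange(h,(0,0,150),(180,60,255))
for k in cv2.findContours(m,cv2.RETR_EXTERNAL,cv2.CHAIN_APPROX_NONE)[0]:
    if cv2.contourArea(k)>800:
        for z in (.0715,.083): P=onz(c,k.reshape(-1,2),z)[:,:2]; print(k.reshape(-1,2).mean(0),z,cv2.minAreaRect((P*1000).astype(np.float32)))
E
```

```text
t 7.6 tcp [0.5326 0.0539 0.191 ] yang 99.96 shift [0.0051 0.0008 0.1482] yaw 0.001 F [ 0.5 -0.   0.3] tilt [ 0.014 -0.001 -1.   ] q [-0.09  0.01  1.97  0.    1.15 -1.83]
[455.0996 219.9395] 0.0715 ((512.6422729492188, 144.16067504882812), (75.28215789794922, 25.294099807739258), 9.999512672424316)
[455.0996 219.9395] 0.083 ((509.9538879394531, 139.597412109375), (71.96121215820312, 24.178312301635742), 9.99950885772705)
[323.0357 217.2429] 0.0715 ((526.6387939453125, 54.438873291015625), (75.8189697265625, 25.2829647064209), 10.022101402282715)
[323.0357 217.2429] 0.083 ((523.3331298828125, 53.83363723754883), (72.47429656982422, 24.167673110961914), 10.021665573120117)
```

View pics/w3.png

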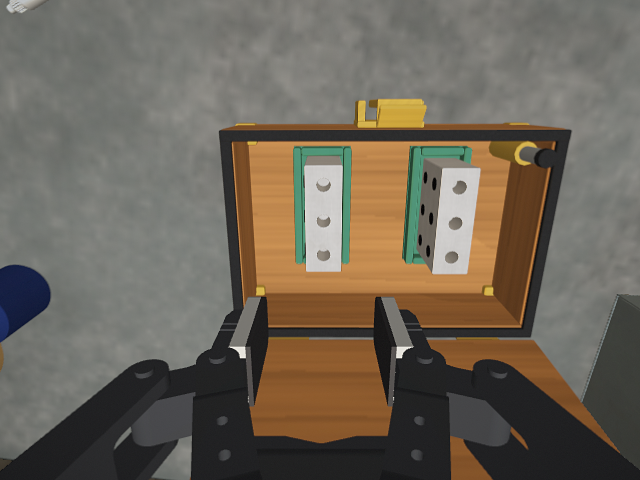

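```bash
cat >> h.py <<'E'
def ch(x,z,y=0,yd=99.9):
    """goto in chest frame mm (z world mm)"""
    a=np.radians(9.9); c,s=np.cos(a),np.sin(a); x,y=x/1000,y/1000
    goto(.5317+c*x-s*y,.0989+s*x+c*y,z/1000,yd)
E
python3 -c "
from h import *
ch(125,310)"
```

```text
t 7.65 tcp [0.5308 0.054  0.1876] yang 99.96 shift [-0.1346  0.0437 -0.1214] yaw 0.001 F [ 0.5  0.8 -0.8] tilt [ 0.008 -0.001 -1.   ] q [-0.09  0.01  1.97  0.    1.15 -1.83]
```

Emit:
move_arm:
  plan:
    - {"x": 0, "y": 0, "z": -0.03, "yaw": 0, "fingers": 1}
    - {"x": 0, "y": 0, "z": -0.075, "yaw": 0, "fingers": 1}
    - {"x": 0, "y": 0.02, "z": -0.12, "yaw": 0, "fingers": 1}
    - {"x": -0.02, "y": 0.046, "z": -0.12, "yaw": 0, "fingers": 1}
    - {"x": -0.06, "y": 0.046, "z": -0.12, "yaw": 0, "fingers": 1}

```text
time: 8.15
eef_pos: [0.5791, 0.1122, 0.3052]
tcp_rot: [-0.088, 0.996, 0.0, 0.001]
contact_force: [-0.0, -0.4, -0.8]
opening: -0.002
finger_force: 0.0
```

```bash
python3 -c "
from h import *
ch(125,310)"
```

```text
t 8.15 tcp [0.5791 0.1122 0.3052] yang 100.09 shift [-0.0761 -0.0052 -0.0046] yaw 0.0032 F [-0.  -0.4 -0.8] tilt [ 0.002  0.001 -1.   ] q [ 0.02  0.05  1.71  0.    1.38 -1.73]
```

Emit:
move_arm:
  plan:
    - {"x": -0.04, "y": -0.005, "z": 0, "yaw": 0.003, "fingers": 1}
    - {"x": -0.08, "y": -0.005, "z": 0, "yaw": 0.003, "fingers": 1}
    - {"x": -0.083, "y": -0.005, "z": 0, "yaw": 0.003, "fingers": 1}
    - {"x": -0.083, "y": -0.005, "z": 0.03, "yaw": 0.003, "fingers": 1}
    - {"x": -0.083, "y": -0.005, "z": 0.055, "yaw": 0.003, "fingers": 1}

```text
time: 8.65
eef_pos: [0.6616, 0.1192, 0.2463]
tcp_rot: [-0.085, 0.996, 0.0, -0.001]
contact_force: [-0.2, 0.8, 0.5]
opening: -0.001
finger_force: 0.0
```

```bash
python3 -c "
from h import *
ch(130,212)
save('side','s2')"
```

```text
t 8.65 tcp [0.6616 0.1192 0.2463] yang 99.78 shift [0.0014 0.0023 0.0343] yaw -0.002 F [-0.2  0.8  0.5] tilt [-0.002 -0.    -1.   ] q [ 0.03  0.27  1.57  0.    1.3  -1.71]
```

View pics/s2.png

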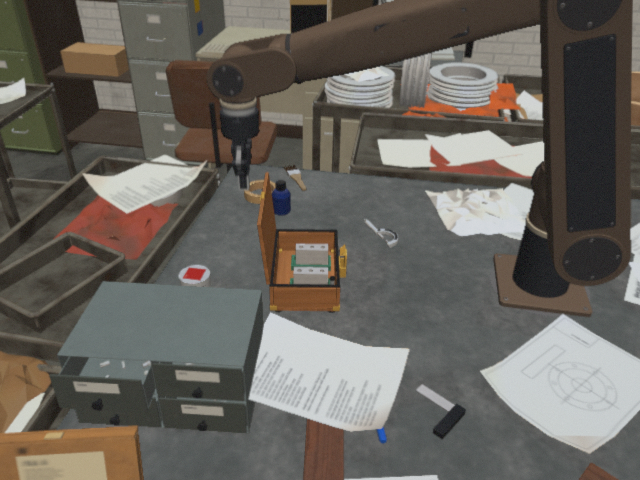

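Emit:
move_arm:
  plan:
    - {"x": 0, "y": 0.002, "z": 0.018, "yaw": 0, "fingers": 1}
    - {"x": 0, "y": 0.002, "z": 0.032, "yaw": 0, "fingers": 1}
    - {"x": 0.01, "y": 0.002, "z": 0.032, "yaw": 0, "fingers": 1}
    - {"x": 0.02, "y": 0.002, "z": 0.032, "yaw": 0, "fingers": 1}
    - {"x": 0.03, "y": 0.002, "z": 0.032, "yaw": 0, "fingers": 1}

```text
time: 9.2
eef_pos: [0.6319, 0.116, 0.2178]
tcp_rot: [-0.085, 0.996, -0.0, 0.001]
contact_force: [1.2, -0.3, 0.2]
opening: 0.001
finger_force: 0.7
```

```bash
python3 -c "
from h import *
ch(85,213)"
```

```text
t 9.2 tcp [0.6319 0.116  0.2178] yang 99.77 shift [0.0167 0.0004 0.0048] yaw -0.0022 F [ 1.2 -0.3  0.2] tilt [ 0.003  0.    -1.   ] q [ 0.02  0.23  1.68  0.    1.24 -1.72]
```

Emit:
move_arm:
  plan:
    - {"x": 0.015, "y": 0, "z": 0.003, "yaw": 0, "fingers": 1}
    - {"x": 0.03, "y": 0, "z": 0.004, "yaw": 0, "fingers": 1}
    - {"x": 0.045, "y": 0, "z": 0.005, "yaw": 0, "fingers": 1}
    - {"x": 0.06, "y": 0, "z": 0.011, "yaw": 0, "fingers": 1}
    - {"x": 0.075, "y": 0, "z": 0.018, "yaw": 0, "fingers": 1}

```text
time: 9.7
eef_pos: [0.5585, 0.1032, 0.2011]
tcp_rot: [-0.085, 0.996, -0.0, 0.003]
contact_force: [0.4, -0.5, 1.6]
opening: -0.001
finger_force: 0.6
```

```bash
python3 -c "
from h import *
ch(4,188)"
```

```text
t 9.7 tcp [0.5585 0.1032 0.2011] yang 99.78 shift [0.0232 0.0004 0.013 ] yaw -0.002 F [ 0.4 -0.5  1.6] tilt [ 0.005 -0.    -1.   ] q [ 0.    0.08  1.88 -0.    1.19 -1.74]
```

Emit:
move_arm:
  plan:
    - {"x": 0.012, "y": 0, "z": 0.006, "yaw": 0, "fingers": 1}
    - {"x": 0.023, "y": 0, "z": 0.013, "yaw": 0, "fingers": 1}
    - {"x": 0.034, "y": 0, "z": 0.023, "yaw": 0, "fingers": 1}
    - {"x": 0.045, "y": 0, "z": 0.034, "yaw": 0, "fingers": 1}
    - {"x": 0.053, "y": 0, "z": 0.046, "yaw": 0, "fingers": 1}

```text
time: 10.2
eef_pos: [0.506, 0.0942, 0.1539]
tcp_rot: [-0.085, 0.996, -0.0, 0.002]
contact_force: [0.5, -0.4, 0.3]
opening: 0.002
finger_force: 0.4
```

```bash
python3 -c "
from h import *
ch(-34,143)"
```

```text
t 10.2 tcp [0.506  0.0942 0.1539] yang 99.78 shift [0.0079 0.0002 0.0109] yaw -0.0021 F [ 0.5 -0.4  0.3] tilt [ 0.004 -0.    -1.   ] q [-0.01  0.01  2.04 -0.    1.09 -1.75]
```

Emit:
move_arm:
  plan:
    - {"x": 0.008, "y": 0, "z": 0.01, "yaw": 0, "fingers": 1}
    - {"x": 0.013, "y": 0, "z": 0.02, "yaw": 0, "fingers": 1}
    - {"x": 0.016, "y": 0, "z": 0.028, "yaw": 0, "fingers": 1}
    - {"x": 0.019, "y": 0, "z": 0.036, "yaw": 0, "fingers": 1}
    - {"x": 0.021, "y": 0, "z": 0.042, "yaw": 0, "fingers": 1}

```text
time: 10.7
eef_pos: [0.4852, 0.0908, 0.1098]
tcp_rot: [-0.085, 0.996, 0.0, -0.0]
contact_force: [0.7, 0.4, -0.0]
opening: 0.006
finger_force: 0.2
```

```bash
python3 -c "
from h import *
ch(-48,100)"
```

```text
t 10.7 tcp [0.4852 0.0908 0.1098] yang 99.78 shift [ 0.0008 -0.      0.0098] yaw -0.0022 F [ 0.7  0.4 -0. ] tilt [-0.  0. -1.] q [-0.02  0.02  2.11  0.    1.01 -1.76]
```

Emit:
move_arm:
  plan:
    - {"x": 0, "y": 0, "z": 0.003, "yaw": 0, "fingers": 1}
    - {"x": 0, "y": 0, "z": 0.005, "yaw": 0, "fingers": 1}
    - {"x": 0, "y": 0, "z": 0.007, "yaw": 0, "fingers": 1}
    - {"x": 0, "y": 0, "z": 0.009, "yaw": 0, "fingers": 1}
    - {"x": 0, "y": 0, "z": 0.011, "yaw": 0, "fingers": 1}

```text
time: 11.2
eef_pos: [0.4856, 0.0908, 0.0996]
tcp_rot: [-0.085, 0.996, -0.0, 0.0]
contact_force: [-0.9, -0.3, 3.8]
opening: 0.002
finger_force: 2.2
```

Emit:
move_arm:
  plan:
    - {"x": 0, "y": 0, "z": 0.001, "yaw": 0, "fingers": 1}
    - {"x": 0, "y": 0, "z": 0.002, "yaw": 0, "fingers": 1}

```text
time: 11.4
eef_pos: [0.4856, 0.0908, 0.0989]
tcp_rot: [-0.085, 0.996, -0.0, -0.0]
contact_force: [-4.5, -0.4, 10.8]
opening: -0.002
finger_force: 4.7
```

Emit:
move_arm:
  plan:
    - {"x": 0, "y": 0, "z": 0.001, "yaw": 0, "fingers": 1}
    - {"x": 0, "y": 0, "z": 0.002, "yaw": 0, "fingers": 1}

```text
time: 11.6
eef_pos: [0.4855, 0.0908, 0.0978]
tcp_rot: [-0.085, 0.996, -0.0, -0.001]
contact_force: [-7.3, 0.8, 16.2]
opening: -0.004
finger_force: 7.4
```

Emit:
move_arm:
  plan:
    - {"x": 0, "y": 0, "z": 0.001, "yaw": 0, "fingers": 1}
    - {"x": 0, "y": 0, "z": 0.002, "yaw": 0, "fingers": 1}

```text
time: 11.8
eef_pos: [0.4853, 0.0908, 0.0959]
tcp_rot: [-0.086, 0.996, -0.0, -0.001]
contact_force: [-5.4, -0.5, 8.9]
opening: 0.003
finger_force: 4.6
```

Emit:
move_arm:
  plan:
    - {"x": 0, "y": 0, "z": 0.001, "yaw": 0, "fingers": 1}
    - {"x": 0, "y": 0, "z": 0.002, "yaw": 0, "fingers": 1}

```text
time: 12.0
eef_pos: [0.485, 0.0907, 0.0926]
tcp_rot: [-0.086, 0.996, -0.0, -0.001]
contact_force: [-4.7, -0.6, 7.1]
opening: -0.004
finger_force: 3.5
```

Emit:
move_arm:
  plan:
    - {"x": 0, "y": 0, "z": 0.001, "yaw": 0, "fingers": 1}
    - {"x": 0, "y": 0, "z": 0.001, "yaw": 0, "fingers": 1}

```text
time: 12.2
eef_pos: [0.4849, 0.0907, 0.0912]
tcp_rot: [-0.085, 0.996, -0.0, -0.001]
contact_force: [-3.1, -0.9, 6.2]
opening: 0.0
finger_force: 2.8
```

Emit:
move_arm:
  plan:
    - {"x": 0, "y": 0, "z": 0.001, "yaw": 0, "fingers": 1}
    - {"x": 0, "y": 0, "z": 0.001, "yaw": 0, "fingers": 1}

```text
time: 12.4
eef_pos: [0.4848, 0.0907, 0.09]
tcp_rot: [-0.085, 0.996, -0.0, -0.001]
contact_force: [-3.0, -0.4, 5.8]
opening: -0.003
finger_force: 2.4
```

Emit:
move_arm:
  plan:
    - {"x": 0, "y": 0, "z": 0.001, "yaw": 0, "fingers": 1}
    - {"x": 0, "y": 0, "z": 0.001, "yaw": 0, "fingers": 1}

```text
time: 12.6
eef_pos: [0.4848, 0.0907, 0.089]
tcp_rot: [-0.085, 0.996, -0.0, -0.001]
contact_force: [-3.7, -1.1, 4.9]
opening: -0.001
finger_force: 2.5
```

Emit:
move_arm:
  plan:
    - {"x": 0, "y": 0, "z": 0.001, "yaw": 0, "fingers": 1}
    - {"x": 0, "y": 0, "z": 0.001, "yaw": 0, "fingers": 1}

```text
time: 12.8
eef_pos: [0.4848, 0.0907, 0.0882]
tcp_rot: [-0.085, 0.996, -0.0, -0.001]
contact_force: [-4.7, -1.8, 5.9]
opening: 0.001
finger_force: 3.2
```

Emit:
move_arm:
  plan:
    - {"x": 0, "y": 0, "z": 0.001, "yaw": 0, "fingers": 1}
    - {"x": 0, "y": 0, "z": 0.001, "yaw": 0, "fingers": 1}

```text
time: 13.0
eef_pos: [0.4848, 0.0907, 0.0877]
tcp_rot: [-0.086, 0.996, -0.0, -0.001]
contact_force: [-5.9, -1.7, 9.4]
opening: -0.003
finger_force: 4.7
```

Emit:
move_arm:
  plan:
    - {"x": 0, "y": 0, "z": 0.001, "yaw": 0, "fingers": 1}
    - {"x": 0, "y": 0, "z": 0.001, "yaw": 0, "fingers": 1}

```text
time: 13.2
eef_pos: [0.4848, 0.0907, 0.0873]
tcp_rot: [-0.086, 0.996, -0.0, -0.002]
contact_force: [-7.3, -0.8, 12.9]
opening: -0.002
finger_force: 6.3
```

Emit:
move_arm:
  plan:
    - {"x": 0, "y": 0, "z": 0.001, "yaw": 0, "fingers": 1}
    - {"x": 0, "y": 0, "z": 0.001, "yaw": 0, "fingers": 1}

```text
time: 13.4
eef_pos: [0.4848, 0.0907, 0.0868]
tcp_rot: [-0.086, 0.996, -0.0, -0.002]
contact_force: [-9.5, -0.8, 15.9]
opening: -0.003
finger_force: 8.0
```

```bash
python3 -c "
from h import *
ch(-48,87)
save('wrist','w4')"
```

```text
t 13.4 tcp [0.4848 0.0907 0.0868] yang 99.82 shift [ 0.0004  0.     -0.0002] yaw -0.0014 F [-9.5 -0.8 15.9] tilt [-0.004 -0.001 -1.   ] q [-0.02  0.06  2.12 -0.    0.96 -1.76]
```

View pics/w4.png

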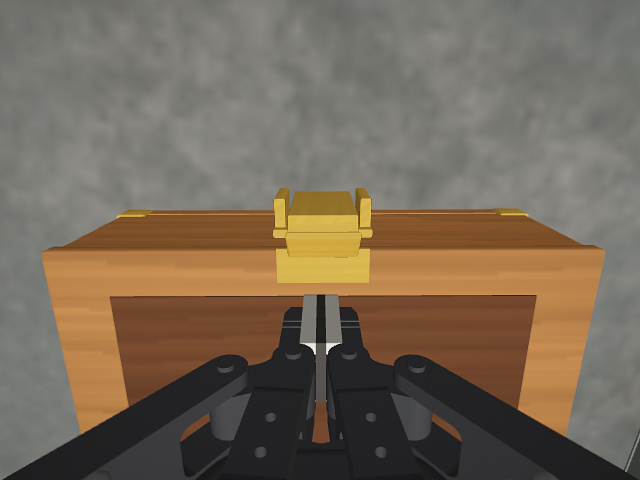

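Emit:
move_arm:
  plan:
    - {"x": 0, "y": 0, "z": -0.002, "yaw": 0, "fingers": 1}
    - {"x": 0, "y": 0, "z": -0.005, "yaw": 0, "fingers": 1}
    - {"x": 0, "y": 0, "z": -0.02, "yaw": 0, "fingers": 1}
    - {"x": 0, "y": 0, "z": -0.06, "yaw": 0, "fingers": 1}
    - {"x": 0, "y": 0, "z": -0.1, "yaw": 0, "fingers": 1}

```text
time: 13.95
eef_pos: [0.4847, 0.0908, 0.1844]
tcp_rot: [-0.085, 0.996, 0.0, -0.001]
contact_force: [0.1, -0.5, -0.2]
opening: -0.001
finger_force: 0.0
```

```bash
python3 - <<'E'
from h import *
goto(0,0,0,0)
import time
w=save('wrist','w5'); s=save('side','s3')
cv2.imwrite('pics/f.png',np.hstack([cv2.resize(w[:,:,::-1][100:420,120:520],(400,320)),cv2.resize(s[:,:,::-1][200:330,250:410],(394,320),interpolation=cv2.INTER_CUBIC)]))
E
```

```text
t 13.95 tcp [0.4847 0.0908 0.1844] yang 99.77 shift [ 0.4928 -0.0074  0.1854] yaw 1.7414 F [ 0.1 -0.5 -0.2] tilt [-0.002  0.    -1.   ] q [-0.02 -0.07  2.06  0.    1.16 -1.76]
```

View pics/f.png

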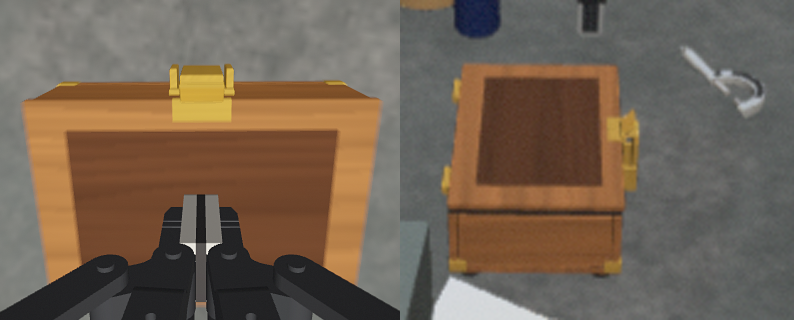

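```bash
python3 - <<'E'
from h import *
np.set_printoptions(precision=4,suppress=True)
print(tri(cam('wrist'),[(501,200),(142,201)],cam('side'),[(340.6,285.3),(337.3,226.8)]))
E
```

```text
[[ 0.443   0.1995  0.0874  0.0075]
 [ 0.4828 -0.0246  0.0865  0.0071]]
```

Emit:
move_arm:
  plan:
    - {"x": 0, "y": 0, "z": 0.03, "yaw": 0, "fingers": 1}
    - {"x": 0, "y": 0, "z": 0.06, "yaw": 0, "fingers": 1}
    - {"x": 0, "y": 0, "z": 0.08, "yaw": 0, "fingers": 1}
    - {"x": 0, "y": 0, "z": 0.09, "yaw": 0, "fingers": 1}
    - {"x": 0, "y": 0, "z": 0.09, "yaw": 0, "fingers": 1}

```text
time: 14.55
eef_pos: [0.4842, 0.0908, 0.0926]
tcp_rot: [-0.085, 0.996, 0.0, -0.002]
contact_force: [0.0, -0.5, 0.6]
opening: 0.004
finger_force: 0.0
```

Emit:
move_arm:
  plan:
    - {"x": 0, "y": 0, "z": 0.001, "yaw": 0, "fingers": 1}
    - {"x": 0, "y": 0, "z": 0.002, "yaw": 0, "fingers": 1}

```text
time: 14.75
eef_pos: [0.4866, 0.0908, 0.0939]
tcp_rot: [-0.085, 0.996, -0.0, 0.001]
contact_force: [-0.1, -0.1, 0.0]
opening: -0.001
finger_force: 0.0
```

Emit:
move_arm:
  plan:
    - {"x": 0, "y": 0, "z": 0.001, "yaw": 0, "fingers": 1}
    - {"x": 0, "y": 0, "z": 0.002, "yaw": 0, "fingers": 1}

```text
time: 14.95
eef_pos: [0.486, 0.0908, 0.0913]
tcp_rot: [-0.085, 0.996, -0.0, 0.001]
contact_force: [0.7, -0.3, -0.1]
opening: 0.002
finger_force: 0.0
```

Emit:
move_arm:
  plan:
    - {"x": 0, "y": 0, "z": -0.03, "yaw": 0, "fingers": 1}
    - {"x": 0, "y": 0, "z": -0.07, "yaw": 0, "fingers": 1}
    - {"x": 0, "y": 0, "z": -0.11, "yaw": 0, "fingers": 1}
    - {"x": 0, "y": 0, "z": -0.12, "yaw": 0, "fingers": 1}
    - {"x": 0, "y": 0, "z": -0.12, "yaw": 0, "fingers": 1}

```text
time: 15.45
eef_pos: [0.4869, 0.0908, 0.2133]
tcp_rot: [-0.085, 0.996, -0.0, 0.003]
contact_force: [0.6, 0.1, -0.9]
opening: 0.0
finger_force: 0.0
```

```bash
python3 -c "
from h import *
print(ctrl.sign_off())"
```

```text
the job is handed in; nothing more can be done
None
```

The loose block is standing in the empty nest, the lid is shut, and the job is handed in at about 15.5 s; sign-off gave no verdict, but lowering the fingers again met no lid where an uncaught one would be, so the catch is holding, and pressing peaked at about 18 N of the 45 N allowed.

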